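# Uncover the incubated slide and present it label end up

### The arm

A 7-joint arm with a two-finger parallel gripper is mounted at the origin on the work surface. World frame = base frame: x ahead of the robot, y to its left, z up, the work surface at z = 0. Lengths are in mm, angles in rad, forces in N, time in s.
With the tool pointing down it reaches from about 425 to 875 mm from the base axis. Payload 4.7 kg.
Tool frame: the origin (TCP) lies at the very end of the fingers, on their centre line; the grasp point (between the pads) lies 19 mm behind it; z points along the fingers, y is the line along which they close (so a half turn about z gives the same grasp; the last joint's range is limited). The gripper opens to 85 mm and grips with 20 to 120 N. Pads are 22 mm wide; open, the fingers measure 114 mm over their backs; the gripper's body (76 mm by 85 mm) begins 54 mm behind the grasp point. The pads swing forward as they close: fully open they stand 13 mm farther back than shut.
Start: joints at [-1.229, 0.321, -0.07, 1.45, 0.023, 1.371, -0.057], TCP at [209.302, 615.4, 231.349] pointing down, gripper open.
Joint ranges: [-2.86, 2.86], [-0.3, 2.09], [-1.38, 1.24], [0.06, 2.45], [-1.56, 4.7], [0.09, 2.05], [-2.69, 2.69]. Speed limits (rad/s): [2.57, 2.57, 3.14, 3.14, 3.14, 3.14, 3.14].

### API

Orientations are given as a unit quaternion [x, y, z, w].
In Python, from workcell import r, cams, nets gives the robot as it stands. Calls block until the motion is done:
- r.goto(position, orientation): joint-space move of the TCP to a pose.
- r.move_linear(position, orientation=None, feed=150): straight line of the TCP; orientation=None keeps the orientation; feed is the mean speed in mm/s.
- r.move_joints(angles): joint-space move.
- r.command_gripper(opening, grip_force=None): opening from 0.0 (shut) to 1.0 (fully open); grip_force is the grip in N (None keeps the last); returns when the fingers have stopped.
- r.pause(seconds).
- r.inverse_kinematics(position, orientation): joint angles nearest the present ones, or None.
- r.observe(): the state.
- cams.get_image(name): name is "scene" or "top" or "wrist"; returns (picture, depth): 400x640x3 uint8, red, green, blue; 400x640 float32, mm along the optical axis (not along the pixel's ray), 0 where there is no reading.
- cams.camera_model(name): a dict with "mtx" (3x3 intrinsics, pixels), "xyz" and "rotation" of the camera in the world; the wrist camera has in their place "hand_eye" (4x4, takes a point from camera to tool coordinates, whose origin is the TCP and whose axes are the flange's). Camera axes: x right, y down, z forward; pixel columns grow to the right and rows downward; lengths in mm; the calibration is good to about 2 mm. A picture is of the moment at which its call begins: read the wrist's pose just before it. camera_model takes no time and is no camera call.
A pose or a line that the arm cannot do raises r.PlanningError and nothing moves.
- r.job_done(): hands the job in; it is judged then, once.
Trained networks look in the newest picture that a camera, given by its name, has taken for a name from the list of things; names that differ only in an ending like _2 or _b are one class to them, and where a whole thing is asked for, a point or a joint stands for the part that bears it (a point fixed in the world has none). Each returns a list of dicts, best first, with "confidence" (0 to 1); they miss things now and then, are a little off and sometimes report something else, mostly with a low value. They report only what shows in the picture. A call takes as long as a camera call.
- nets.search_frame(camera, query): "rect" ([centre column, centre row, width, height] in pixels, round what is visible of it).
- nets.landmark_of(camera, query): "point" ([column, row] in pixels: a listed point, or the origin of a listed thing).
The state is a dict: "clock": time; "joint_positions": joint angles; "joint_vel": joint speeds; "tau": joint torques, N m; "tcp_pos": TCP position; "tcp_rot": TCP orientation; "contact_force": force on the tool from outside, world axes, zero at the start; "moment": the same for the moment, N m; "gripper_width": opening from 0.0 (shut) to 1.0 (fully open); "finger_force": force on a finger pad.
Only numpy, scipy, OpenCV 4.12 (cv2) and the standard library are available. Lean on these libraries where they do the work, as an engineer would, in place of code of your own. Each camera call takes 0.05 s, during which the arm holds its last target. There are 200 camera calls.

### The job

Lift the orange light-proof cover off the slide stand by its knob and set it down upright, wholly on the black mat. Then take the glass slide from the stand, tell its frosted label end by the small corner notch, and finish while still holding it in the gripper, steady, 10 to 20 cm above the middle of the viewing light pad, label face on the upper side and the frosted end sloping up at about 45 degrees (it may point any way round). Leave the other things on the bench where they are.

Things in the scene. Friction and masses are not known exactly. Their poses are not given: they have to be found in the camera images.
- cover: Loose round orange plastic cap, 160 g, open underneath: 108 mm outer, 100 mm inner diameter, flat top 54 mm above its rim; on the centre of the top a green upright cylindrical knob, 20 mm diameter, 30 mm tall (its top 84 mm above the rim). Starts on the bench over the stand, hiding the slide. Origin: centre of its lower rim; z up.
- slide: Loose thick glass slide, 76 x 32 x 6 mm, 40 g: blue-green, with a white frosted end 20 mm long that has one corner notched (8 x 8 mm cut away). Lies flat, label face (thin black frame) up, pointing any way, centred within 3 mm on the stand's top, underside 30 mm above the bench. Origin: centre of underside; x along its length to the frosted end, notch at the +x +y corner; z out of the label face.
- stand: Fixed round dark stand: base plate 88 mm diameter and 4 mm thick, a 14 mm post, and a 23 mm diameter rubber top, 30 mm high in all. Origin: centre of its underside on the bench.
- mat: Fixed square black rubber mat, 160 x 160 x 3 mm, flat on the bench, free at the start. Origin: centre of its underside.
- pad: Fixed square viewing light pad, grey frame with a white face, 150 x 150 x 12 mm, flat on the bench. Origin: centre of its underside.
- oil: Bystander, loose: small amber oil bottle, 32 dia x 75 tall mm. Origin: centre of its underside; z up.
- jar: Bystander, loose: specimen jar with yellow cap, 52 dia x 62 tall mm. Origin: centre of its underside; z up.
- timer: Bystander, loose: white bench timer, 55 x 60 x 24 mm. Origin: centre of its underside; z up.
- tips: Bystander, loose: blue pipette-tip box with clear lid, 57 x 77 x 38 mm. Origin: centre of its underside; z up.
- buffer: Bystander, loose: white dropper bottle with a green cap, 40 dia x 80 tall mm. Origin: centre of its underside; z up.

How it is judged:
By the outcome, as a careful person would: the job done as asked, in the order asked, and still so for the second after the job is handed in, while the arm keeps its last pose, push and grip.
It also fails if it takes over 59 s, if anything falls off the work surface, if the arm or the gripper's body presses on something with over 40 N, if the wrist force passes 120 N, or if a joint passes its speed limit or range.

## Working session

There is one attempt and no reset: what is moved stays moved. The work goes in short steps, each a Python script; the robot and the scene stay as the last script left them, time stands still between calls to the robot, and variables do not carry over. Pictures are saved under pics/ and viewed, at most 10 in all, crops included, and the job is handed in when it is done.

```bash
mkdir -p pics; ls
cat > h.py <<'E'
import numpy as np, cv2
from workcell import r, cams, nets
from scipy.spatial.transform import Rotation as R
def cam(name):
    m=cams.camera_model(name); K=np.array(m["mtx"])
    if "hand_eye" in m:
        s=r.observe(); T=np.eye(4); T[:3,:3]=R.from_quat(s["tcp_rot"]).as_matrix(); T[:3,3]=s["tcp_pos"]
        T=T@np.array(m["hand_eye"])
    else:
        T=np.eye(4); q=np.array(m["rotation"]); T[:3,:3]=q if q.shape==(3,3) else R.from_quat(q).as_matrix(); T[:3,3]=m["xyz"]
    return K,T
def shot(name):
    K,T=cam(name); im,d=cams.get_image(name); return im,d,K,T
def cloud(d,K,T):
    v,u=np.mgrid[:d.shape[0],:d.shape[1]]
    p=np.stack([(u-K[0,2])/K[0,0]*d,(v-K[1,2])/K[1,1]*d,d],-1)
    return p@T[:3,:3].T+T[:3,3]
def save(n,im): cv2.imwrite(f"pics/{n}.png",im[...,::-1])
E
python3 - <<'E'
from h import *
for n in("top","scene"):
    im,d,K,T=shot(n); save(n+"0",im); P=cloud(d,K,T); np.savez(n+"0.npz",im=im,d=d,P=P)
    print(n,K.round(1).tolist(),T.round(3).tolist())
    for q in("cover","mat","pad","stand","oil","jar","timer","tips","buffer"):
        o=nets.search_frame(n,q)
        if o:
            c=o[0]["rect"]; u,v=int(c[0]),int(c[1]); print(q,np.round(c),round(o[0]["confidence"],2),P[min(v,399),min(u,639)].round())
s=r.observe(); print(s)
E
```

```text
pics
workcell.py
top [[381.2, 0.0, 312.2], [0.0, 381.2, 196.8], [0.0, 0.0, 1.0]] [[0.009, -0.993, 0.118, 413.686], [-0.999, -0.005, 0.033, -12.752], [-0.032, -0.118, -0.992, 1011.876], [0.0, 0.0, 0.0, 1.0]]
cover [199. 220.  53.  46.] 0.88 [466. 302.  67.]
mat [441. 227.  62.  67.] 0.57 [ 456. -314.    1.]
pad [306. 172.  65.  62.] 0.66 [599.  38.  12.]
oil [207. 157.  17.  11.] 0.54 [629. 291.  60.]
jar [396. 155.  23.  24.] 0.71 [ 634. -189.   63.]
tips [367. 258.  37.  32.] 0.72 [ 375. -119.   40.]
buffer [259. 141.  18.  20.] 0.73 [673. 161.  53.]
scene [[414.0, 0.0, 321.4], [0.0, 414.0, 197.2], [0.0, 0.0, 1.0]] [[-0.849, 0.354, -0.392, 967.69], [0.529, 0.559, -0.639, 698.201], [-0.007, -0.75, -0.661, 783.675], [0.0, 0.0, 0.0, 1.0]]
cover [420. 275.  51.  52.] 0.59 [492. 328.  56.]
mat [293. 149.  64.  39.] 0.8 [ 454. -315.    3.]
pad [348. 168.  26.  25.] 0.69 [388. -93.  40.]
oil [359. 301.  18.  28.] 0.78 [639. 309.  50.]
timer [401. 210.  25.  20.] 0.75 [363. 120.  25.]
tips [349. 167.  33.  22.] 0.9 [388. -93.  40.]
buffer [306. 271.  18.  38.] 0.71 [696. 187.  58.]
{'clock': 1.0, 'joint_positions': array([-1.22891669,  0.3209645 , -0.07010372,  1.45053358,  0.02255254,
        1.37078012, -0.05692735]), 'joint_vel': array([ 0.0013842 ,  0.00029528,  0.00050294,  0.00097486, -0.00145133,
       -0.00104142, -0.00062477]), 'tau': array([-1.08735494e-03, -4.93403041e+01, -3.81934522e-01, -3.14588213e+01,
        1.35587508e-02,  1.21991136e-03, -6.00484952e-06]), 'tcp_pos': array([209.27077139, 615.40162004, 231.35473182]), 'tcp_rot': array([1.63163782e-01, 9.86598995e-01, 4.92772894e-05, 6.87382200e-06]), 'contact_force': array([ 0.11534388, -0.63536892, -0.82543452]), 'moment': array([-0.00943086,  0.00841256,  0.03678163]), 'finger_force': 0.0, 'gripper_width': 0.9989080975340827}
```

Run:
```python
from h import *
z=np.load("top0.npz"); im=z["im"]; P=z["P"]; hsv=cv2.cvtColor(im,cv2.COLOR_RGB2HSV)
X,Y,Z=P[...,0],P[...,1],P[...,2]
near=lambda x,y,s:(abs(X-x)<s)&(abs(Y-y)<s)
for n,m in dict(knob=near(466,302,70)&(Z>78)&(Z<90), knobg=near(466,302,70)&(hsv[...,0]>40)&(hsv[...,0]<85)&(hsv[...,1]>80),
   covertop=near(466,302,70)&(Z>49)&(Z<60), pad=near(590,20,110)&(Z>8)&(Z<16), mat=near(456,-314,110)&(im.max(-1)<60)&(Z<10)&(Z>-6)).items():
    if m.any():
        q=P[m]; rc=cv2.minAreaRect(q[:,:2].astype(np.float32)); print(n,m.sum(),q.mean(0).round(1),np.round(np.ptp(q,axis=0)),rc)
```

```text
knob 55 [469.4 309.9  83.9] [17. 19. 10.] ((468.8896789550781, 310.3134765625), (18.68343162536621, 17.307262420654297), 89.45023345947266)
knobg 64 [468.1 308.4  80.6] [17. 19. 29.] ((468.45233154296875, 310.4964599609375), (18.93880844116211, 16.671886444091797), 76.4918441772461)
covertop 1328 [469.7 309.6  54.2] [107. 108.  11.] ((470.07659912109375, 309.72906494140625), (106.80162048339844, 106.23348999023438), 48.06557083129883)
pad 2988 [593.5  36.5  12.3] [174. 215.   8.] ((601.035400390625, 7.618927001953125), (150.43678283691406, 208.89889526367188), 12.30762004852295)
mat 3676 [ 453.4 -318.     3.1] [167. 168.  12.] ((454.1341247558594, -318.2190246582031), (159.91775512695312, 157.51356506347656), 85.20140075683594)
```

View pics/top0.png

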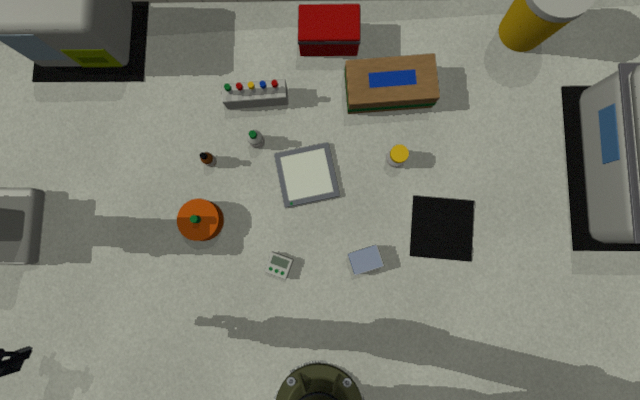

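```bash
cat >> h.py <<'E'
def down(a): return R.from_euler("z",a)*R.from_euler("x",np.pi)
def az(x,y): return np.arctan2(y,x)+np.pi/2
E
python3 - <<'E'
from h import *
z=np.load("top0.npz"); im=z["im"]; P=z["P"]
X,Y,Z=P[...,0],P[...,1],P[...,2]
m=((Z>8)&(Z<16)&(abs(X-600)<115)&(abs(Y-38)<115)).astype(np.uint8)
m=cv2.morphologyEx(m,cv2.MORPH_OPEN,np.ones((5,5)))
n,l,st,c=cv2.connectedComponentsWithStats(m); k=1+st[1:,4].argmax()
print("pad",cv2.minAreaRect(P[l==k][:,:2].astype(np.float32)))
k=np.array([469.2,310.2]); mt=np.array([454.,-318.])
qk=down(az(*k)).as_quat(); qm=down(az(*mt)).as_quat()
r.goto([*k,150],qk)
r.move_linear([*k,58],feed=120)
r.command_gripper(0.0,40); s=r.observe(); print("grip",s["gripper_width"],s["finger_force"],s["contact_force"],s["clock"])
r.move_linear([*k,230],feed=150); s=r.observe(); print("lift",s["gripper_width"],s["finger_force"],s["contact_force"],s["clock"])
r.goto([*mt,230],qm)
im,d,K,T=shot("scene"); save("scene1",im)
r.move_linear([*mt,72],feed=150); s=r.observe(); print(s["tcp_pos"],s["contact_force"],s["gripper_width"],s["clock"])
E
```

```text
pad ((594.67919921875, 36.77281188964844), (150.43702697753906, 149.21165466308594), 12.312509536743164)
grip 0.2203884529540333 39.00034546852112 [ 0.25284491 -1.41798832  3.3171221 ] 4.05
lift 0.21770116513983281 39.06497776508331 [-0.41720603 -0.25329667 -0.93235635] 5.35
[ 454.64036522 -318.51042277   72.89737562] [-0.14936319  0.38998475 -1.35831534] 0.21533672927635322 8.8417
```

View pics/scene1.png

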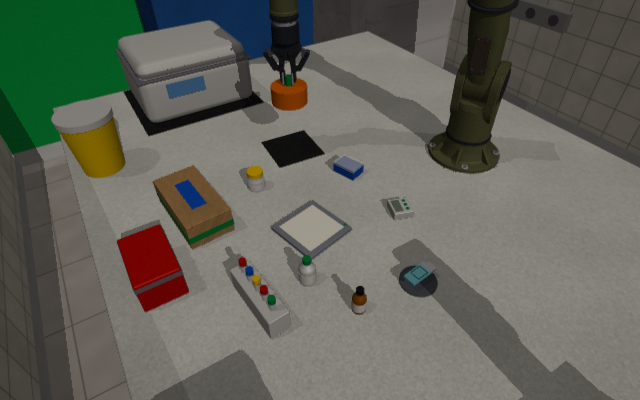

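The scene view shows the cover held upright at about (289,95) over the mat, and the slide left on the stand at about (418,275). Next I lower the cover until it touches, release it and look at the slide.

Run:
```python
from h import *
mt=np.array([454.,-318.]); z=72
f0=r.observe()["contact_force"][2]
while z>56:
    z-=1; r.move_linear([*mt,z],feed=40); s=r.observe()
    if s["contact_force"][2]-f0>3: break
print(z,s["tcp_pos"],s["contact_force"],s["clock"])
r.command_gripper(0.6,20)
r.move_linear([*mt,150],feed=150)
k=np.array([469.2,310.2])
h=cams.camera_model("wrist")["hand_eye"]; print(np.round(h,3).tolist())
im,d,K,T=shot("top"); P=cloud(d,K,T)
m=(abs(P[...,0]-454)<90)&(abs(P[...,1]+318)<90)&(P[...,2]>50)&(P[...,2]<61); print("cover",P[m].mean(0),cv2.minAreaRect(P[m][:,:2].astype(np.float32)))
q=down(az(*k)); 
c=np.array(h)[:3,3]; off=q.as_matrix()@c
r.goto([k[0]-off[0],k[1]-off[1],200],q.as_quat())
r.pause(0.3)
im,d,K,T=shot("wrist"); P=cloud(d,K,T); np.savez("w1.npz",im=im,d=d,P=P,K=K,T=T); save("w1",im)
print(r.observe()["clock"])
```

```text
61 [ 454.15125602 -318.11503955   61.35194573] [-1.12002319  1.41334575  2.46508426] 11.5917
[[-0.0, -0.952, -0.307, 79.487], [1.0, -0.0, -0.001, 1.981], [0.001, -0.307, 0.952, -142.28], [0.0, 0.0, 0.0, 1.0]]
cover [ 459.72049315 -308.12494738   56.94652885] ((459.21331787109375, -309.0107727050781), (88.25896453857422, 107.14781188964844), 62.9561882019043)
15.1833
```

View pics/w1.png

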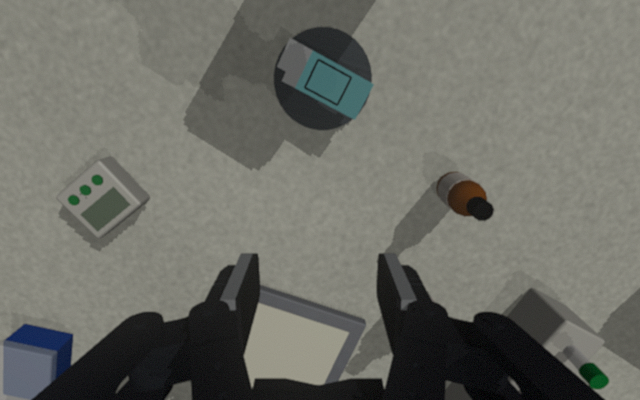

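The wrist view shows the slide lying label up on the stand at about (325,80). Its frosted end is at the left (293,60), with the notch at that end's lower-left corner near (281,82). Next I measure it and check that the arm can reach the final pose.

```bash
cat > plan.py <<'E'
from h import *
z=np.load("w1.npz"); im=z["im"]; P=z["P"]
hsv=cv2.cvtColor(im,cv2.COLOR_RGB2HSV)
m=(abs(P[...,0]-469)<60)&(abs(P[...,1]-310)<60)&(P[...,2]>29)&(P[...,2]<45)
q=P[m]; rc=cv2.minAreaRect(q[:,:2].astype(np.float32)); C=np.array(rc[0])
teal=m&(hsv[...,1]>80)&(im[...,0]<im[...,1]); fro=m&~teal&(hsv[...,1]<50)&(hsv[...,2]>90)
a,b=P[teal][:,:2].mean(0),P[fro][:,:2].mean(0)
_,_,vt=np.linalg.svd(q[:,:2]-q[:,:2].mean(0),full_matrices=False); e=vt[0]
e=e*np.sign(e@(b-a)); yaw=np.arctan2(e[1],e[0])
E
python3 - <<'E'
from plan import *
print(rc,q[:,2].mean(),teal.sum(),fro.sum(),a,b,np.degrees(yaw))
n=np.array([-e[1],e[0]]); l=(q[:,:2]-C)@np.c_[e,n]
for sx in(-1,1):
  for sy in(-1,1): print("corner",sx,sy,((l[:,0]*sx>31)&(l[:,1]*sy>9)).sum())
pc=np.array([595.,36.5,160.])
for sgn in(0,np.pi):
    Rg=down(yaw+sgn); g=r.inverse_kinematics([*C,11],Rg.as_quat()); gu=r.inverse_kinematics([*C,120],Rg.as_quat())
    print(sgn,None if g is None else g.round(2),gu is not None)
    for w in np.radians(range(0,360,20)):
        # slide frame final: yaw w then tilt about slide y so x rises 45deg
        S=R.from_euler("z",w)*R.from_euler("y",-np.pi/4)
        Rt=S*R.from_euler("z",yaw).inv()*Rg
        tcp=pc+Rt.apply([0,0,19]); j=r.inverse_kinematics(tcp,Rt.as_quat())
        if j is not None: print(" ",round(np.degrees(w)),j.round(2))
E
```

```text
((472.9103088378906, 310.8685607910156), (76.11477661132812, 32.084800720214844), 6.027309417724609) 35.79972510143875 2600 905 [482.44615522 312.42257892] [446.22983953 310.21962631] -175.58043371391554
corner -1 -1 80
corner -1 1 63
corner 1 -1 76
corner 1 1 0
0 [-1.25  0.44  0.74  1.91 -0.37  0.94  1.31] True
  0 [ 0.45 -0.11 -0.59  2.32  0.43  0.15 -2.14]
  20 [-0.81 -0.16  0.84  2.33 -0.75  0.25 -0.49]
  40 [-0.62  0.04  0.87  2.21 -1.12  0.72  0.18]
  60 [-0.48  0.27  0.87  2.04 -1.15  1.14  0.47]
  80 [-0.62  0.7   1.23  1.84 -1.31  1.69  0.79]
  100 [-0.43  0.72  0.99  1.63 -1.12  1.79  0.94]
  120 [-0.37  0.81  0.9   1.42 -0.98  1.93  1.12]
  140 [-0.35  0.88  0.83  1.25 -0.82  2.04  1.32]
  160 [-0.24  0.86  0.49  1.12 -0.49  2.03  1.43]
  180 [-0.14  0.84  0.12  1.05 -0.12  2.04  1.54]
  200 [-0.54  0.93  0.71  1.09 -0.22  2.01  2.05]
  220 [-0.65  0.85  0.66  1.2  -0.01  1.87  2.26]
  240 [-0.76  0.75  0.62  1.35  0.18  1.68  2.43]
  260 [-0.87  0.61  0.58  1.55  0.36  1.47  2.55]
  280 [-0.96  0.46  0.57  1.75  0.55  1.26  2.66]
  300 [ 0.33  0.44 -1.    1.92  1.18  1.4 
[... 219 characters left out ...]
]
  80 [-0.53  0.58  1.07  1.84 -1.21  1.58 -2.4 ]
  100 [-0.47  0.76  1.06  1.63 -1.16  1.83 -2.18]
  120 [-0.45  0.9   1.06  1.43 -1.08  2.01 -1.96]
  140 [-0.28  0.83  0.68  1.25 -0.74  1.99 -1.88]
  160 [-0.24  0.86  0.49  1.12 -0.49  2.03 -1.71]
  180 [-0.24  0.86  0.3   1.06 -0.21  2.04 -1.53]
  200 [-0.61  0.98  0.87  1.1  -0.31  2.03 -1.01]
  220 [-0.84  1.06  1.14  1.21 -0.31  1.9  -0.63]
  240 [-0.99  0.95  1.09  1.36 -0.13  1.67 -0.46]
  260 [-1.15  0.81  1.06  1.56  0.05  1.41 -0.34]
  280 [-1.32  0.67  1.1   1.77  0.21  1.15 -0.22]
  300 [-1.52  0.53  1.21  1.97  0.38  0.88 -0.1 ]
  320 [-1.5   0.15  1.07  2.16  0.89  0.77 -0.2 ]
  340 [-1.65 -0.25  1.21  2.3   1.33  0.74 -0.13]
```

Run:
```python
from plan import *
yaw=np.radians(rc[2]-180); Rg=down(yaw); print(C,np.degrees(yaw))
im,d,K,T=shot("top"); P=cloud(d,K,T)
m=(abs(P[...,0]-454)<90)&(abs(P[...,1]+318)<90)&(P[...,2]>50)&(P[...,2]<63); print("cover",P[m].mean(0),cv2.minAreaRect(P[m][:,:2].astype(np.float32)))
save("top2",im[150:300,150:500])
r.command_gripper(1.0)
r.goto([*C,110],Rg.as_quat())
r.move_linear([*C,11],feed=100)
s=r.observe(); print(s["contact_force"],s["tcp_pos"])
r.command_gripper(0.0,40); s=r.observe(); print("grip",s["gripper_width"],s["finger_force"],s["contact_force"])
r.move_linear([*C,220],feed=100)
s=r.observe(); print("lift",s["gripper_width"],s["finger_force"],s["contact_force"],s["clock"])
S=R.from_euler("z",np.radians(60))*R.from_euler("y",-np.pi/4)
Rt=S*R.from_euler("z",yaw).inv()*Rg
pc=np.array([595.,36.5,162.])
r.goto(pc+Rt.apply([0,0,22]),Rt.as_quat()); r.pause(.5)
s=r.observe(); print("end",s["gripper_width"],s["finger_force"],s["tcp_pos"],s["clock"])
im1,d,K,T=shot("scene"); P=cloud(d,K,T); np.savez("s3.npz",im=im1,d=d,P=P); 
im2,d,K,T=shot("top"); P=cloud(d,K,T); np.savez("t3.npz",im=im2,d=d,P=P)
im3,d,K,T=shot("wrist"); P=cloud(d,K,T); np.savez("w3.npz",im=im3,d=d,P=P)
b=lambda i:cv2.resize(i,(400,300),interpolation=cv2.INTER_CUBIC)
save("end",np.vstack([np.hstack([b(im1[110:320,180:460]),b(im2[100:250,230:430])]),np.hstack([b(im3),b(im2[50:350,150:550])])]))
```

```text
[472.91030884 310.86856079] -173.9726905822754
cover [ 454.28910726 -316.72837889   57.01509135] ((454.43408203125, -317.42034912109375), (106.34538269042969, 107.66475677490234), 26.557798385620117)
[ 0.3922712   0.50925163 -0.01073544] [473.50317903 311.18399081  11.6785416 ]
grip 0.3664015333154145 39.59577798843384 [-0.19879155  0.02581832  3.24171109]
lift 0.3660182990020791 39.53550159931183 [ 0.33099663 -0.06230495 -0.63149691] 20.5
end 0.3655150673839018 39.54632341861725 [602.78740635  50.3437616  146.50937688] 22.1833
```

View pics/end.png

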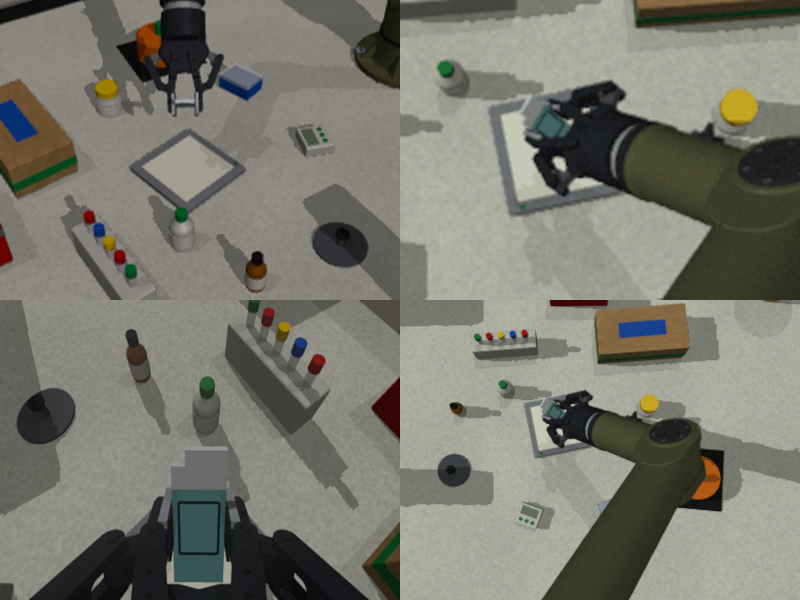

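The slide is held between the fingers with its label frame up; the wrist view (lower left) has it at about (200,525). The frosted, notched end points away at (205,465) and rises over the pad. The cover sits on the mat at about (705,478), and the jar is still standing. I check the slide's slope and position in numbers.

Run:
```python
from h import *
z=np.load("w3.npz"); im,P=z["im"],z["P"]; hsv=cv2.cvtColor(im,cv2.COLOR_RGB2HSV)
m=(hsv[...,0]>80)&(hsv[...,0]<100)&(hsv[...,1]>60)&(P[...,2]>100)
l,s=cv2.connectedComponentsWithStats(m.astype(np.uint8))[1:3]; m=l==1+s[1:,4].argmax()
q=P[m]; c=q.mean(0); u,sv,vt=np.linalg.svd(q-c,full_matrices=False)
e=vt[0]*np.sign(vt[0,2]); n=vt[2]*np.sign(vt[2,2])
t=(q-c)@e; print(c,"slope",np.degrees(np.arcsin(e[2])),"normal z",n[2],"dir",e,np.percentile(t,[1,99]))
top=q[np.argsort(t)[-50:]].mean(0); print("slide centre approx",c+e*(np.percentile(t,99)-18))
z=np.load("t3.npz"); P=z["P"]
m=(abs(P[...,0]-454)<90)&(abs(P[...,1]+318)<90)&(P[...,2]>50)&(P[...,2]<63); print("cover",P[m].mean(0),m.sum())
s=r.observe(); print(s["clock"],s["joint_positions"].round(2),s["contact_force"],abs(s["joint_vel"]).max())
```

```text
[593.66614202  30.46512087 159.6992436 ] slope 55.71489862059235 normal z 0.5633045061815496 dir [0.28638033 0.48508333 0.8262448 ] [-28.27851836  25.01536049]
slide centre approx [595.67520326  33.8681553  165.49564873]
cover [ 446.23332486 -342.79037192   57.15980775] 616
22.3333 [-0.71  0.39  1.15  2.04 -1.26  1.26  0.53] [ 1.02281066  0.47975426 -0.1490932 ] 0.0018693927772247415
```

The slope reads about 56° instead of 45°, so I compare it with the tool's tilt and the other cameras before correcting it.

```bash
cat > meas.py <<'E'
from h import *
def fit(P,im,t0,lab):
    hsv=cv2.cvtColor(im,cv2.COLOR_RGB2HSV)
    m=(hsv[...,0]>78)&(hsv[...,0]<102)&(hsv[...,1]>60)&(np.linalg.norm(P-t0,axis=-1)<70)
    m=cv2.erode(m.astype(np.uint8),np.ones((3,3)))>0
    q=P[m]
    if len(q)<20: print(lab,"few",len(q)); return
    c=np.median(q,0); q=q[np.linalg.norm(q-c,axis=1)<45]
    for _ in range(4):
        c=q.mean(0); n=np.linalg.svd(q-c,full_matrices=False)[2][2]; res=(q-c)@n; k=abs(res)<max(1.5,2*res.std()); q=q[k]
    n*=np.sign(n[2]); print(lab,len(q),"normal",n.round(3),"tilt",np.degrees(np.arccos(n[2])).round(1),"res",res.std().round(2),"c",c.round(1))
def tooltilt():
    s=r.observe(); t=R.from_quat(s["tcp_rot"]).as_matrix(); print("tool z",t[:,2].round(3),"tilt",np.degrees(np.arccos(-t[2,2])).round(1),"y",t[:,1].round(3)); return s
E
python3 - <<'E'
from meas import *
s=tooltilt()
for f in "wts":
    z=np.load(f+"3.npz"); fit(z["P"],z["im"],np.array([595,36,162.]),f)
E
```

```text
tool z [ 0.354  0.612 -0.707] tilt 45.0 y [ 0.866 -0.5    0.   ]
w 8124 normal [-0.355 -0.611  0.707] tilt 45.0 res 0.53 c [593.6  30.3 158.7]
t 118 normal [-0.328 -0.63   0.704] tilt 45.2 res 1.11 c [594.5  33.1 162.9]
s few 0
```

The robust fit gives 45.0° from the wrist camera and 45.2° from the top camera; the earlier figure had background pixels in it. I make one last check of the cover and the other things, then hand in.

Run:
```python
from meas import *
im,d,K,T=shot("top"); P=cloud(d,K,T)
m=(abs(P[...,0]-454)<90)&(abs(P[...,1]+318)<90)&(P[...,2]>50)&(P[...,2]<62)
print("cover y min",P[m][:,1].min(),"x",P[m][:,0].min(),P[m][:,0].max(),"z std",P[m][:,2].std())
P0=np.load("top0.npz")["P"]; 
for n,(x,y) in dict(oil=(629,291),jar=(634,-189),tips=(375,-119),buffer=(673,161),timer=(363,110)).items():
    f=lambda P:P[(abs(P[...,0]-x)<50)&(abs(P[...,1]-y)<50)&(P[...,2]>15)&(P[...,2]<90)].mean(0).round(1)
    print(n,f(P0),f(P))
im,d,K,T=shot("wrist"); fit(cloud(d,K,T),im,np.array([595,36,162.]),"w")
s=r.observe(); print(s["clock"],s["finger_force"]); 
r.job_done()
```

```text
cover y min -372.4774501302414 x 402.33241157884135 506.1905258449613 z std 1.6438148880325731
oil [627.9 292.2  49.9] [627.8 292.6  50.3]
jar [ 636.2 -197.    53.1] [ 636.2 -197.    53.1]
tips [ 372.2 -116.    38.1] [382.9 -84.5  37.5]
buffer [679.5 167.   53.8] [679.6 167.5  54.3]
timer [355.  105.1  24.4] [355.  105.1  24.2]
w 8155 normal [-0.355 -0.611  0.707] tilt 45.0 res 0.51 c [593.6  30.1 158.7]
22.4333 39.54622507095337
the job is handed in; nothing more can be done
```

The job is handed in: the cover stands upright wholly on the mat, and the slide is held steady about 15 cm above the middle of the pad, label face up, frosted end sloping up at 45°; the other things look undisturbed, but the arm partly hid the tips box in the last check.

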